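# Find the weak sample-bag clip by pulling its test card

## Task

One of the three spring clips on the test rail has gone weak: find it by pulling straight and gently on the cards by their tabs, at about 5 N, which a good clip holds while the weak one lets its card slide; stop at once when a clip holds, so that good clips stay in their nests with their cards where they are (a few millimetres of slip at most). Pull the weak clip's card right out and lay it flat on the bare worktop, tab up, then set that clip upright on its base in the steel reject tray. Leave the other things on the worktop alone.

Things in the scene. Friction and masses are not known exactly. Their poses are not given: they have to be found in the camera images.
- rail: fixed aluminium test rail, floor plate 125 (x: -85 to 40) x 350 (y) x 8 mm, with three nests in a row at y = -120, 0, +120 mm. Origin: on the worktop under the middle nest; x points from the cards to the clips' backs (away from the robot), y along the row. In each nest a clip stands on the 8 mm floor plate with about 1.5 mm play, open above.
- nest_mid (a point): centre of the middle nest's floor, 8 mm above the worktop, rail's axes. Round each nest: two front posts at x = -30 mm beside the card and 26 mm high, a back stop at x = 30 mm and four corner lugs (19 to 24 mm to the sides) 14 mm high. Sides are open for fingers from x = -18 to 18 mm.
- ledge_mid (a point): outer end of the middle nest's card ledge, on its top, 24 mm above the worktop, level with the clip's lower jaw. Each nest has such a ledge, 20 mm wide, from x = -30 to -83 mm of the rail, on which the card lies; pressing the card down adds friction to the pull.
- clip_a: one of three outwardly identical loose spring clips, in the nests in any order, 120 g: black base 50 (x) x 34 (y) x 16 mm, two cheeks flush with its sides (x -9 to 17 mm, up to z 34 mm), a sprung steel jaw between them with a thumb lever (top z 45 mm). Origin: centre of underside; x from mouth to back. Lift by the 34 mm sides at x 0 to 4 mm. A good clip holds its card to 7 N of pull or more, the weak one lets go under 3.5 N.
- card_a: stiff white card in clip_a: plate 74 (x) x 18 (y) x 4 mm, 30 g, axes as the clip's. Origin: centre of its underside, at first 40 mm before the clip's origin (-x) and 16 mm above it, its back 22 mm in the mouth. A grip tab, 14 (x) x 10 (y) mm, stands on it at x = -22 mm, from z 4 to 36 mm: pinch it across y. It comes out straight along the clip's -x.
- clip_b: one of three outwardly identical loose spring clips, in the nests in any order, 120 g: black base 50 (x) x 34 (y) x 16 mm, two cheeks flush with its sides (x -9 to 17 mm, up to z 34 mm), a sprung steel jaw between them with a thumb lever (top z 45 mm). Origin: centre of underside; x from mouth to back. Lift by the 34 mm sides at x 0 to 4 mm. A good clip holds its card to 7 N of pull or more, the weak one lets go under 3.5 N.
- card_b: stiff white card in clip_b: plate 74 (x) x 18 (y) x 4 mm, 30 g, axes as the clip's. Origin: centre of its underside, at first 40 mm before the clip's origin (-x) and 16 mm above it, its back 22 mm in the mouth. A grip tab, 14 (x) x 10 (y) mm, stands on it at x = -22 mm, from z 4 to 36 mm: pinch it across y. It comes out straight along the clip's -x.
- clip_c: one of three outwardly identical loose spring clips, in the nests in any order, 120 g: black base 50 (x) x 34 (y) x 16 mm, two cheeks flush with its sides (x -9 to 17 mm, up to z 34 mm), a sprung steel jaw between them with a thumb lever (top z 45 mm). Origin: centre of underside; x from mouth to back. Lift by the 34 mm sides at x 0 to 4 mm. A good clip holds its card to 7 N of pull or more, the weak one lets go under 3.5 N.
- card_c: stiff white card in clip_c: plate 74 (x) x 18 (y) x 4 mm, 30 g, axes as the clip's. Origin: centre of its underside, at first 40 mm before the clip's origin (-x) and 16 mm above it, its back 22 mm in the mouth. A grip tab, 14 (x) x 10 (y) mm, stands on it at x = -22 mm, from z 4 to 36 mm: pinch it across y. It comes out straight along the clip's -x.
- tray: fixed square steel reject tray, 130 x 130 x 32 mm outside, walls and floor 4 mm. Origin: on the worktop under its centre.
- beaker: glass beaker 73x78x95 mm, loose, not part of the job. Origin: centre of its underside.
- bottle: small amber bottle, 43x43x123 mm, loose, not part of the job. Origin: centre of its underside.
- stopwatch: laboratory timer 70x62x22 mm lying on its back, loose, not part of the job. Origin: centre of its underside.
- petri_dish: glass petri dish 60x60x14 mm, loose, not part of the job. Origin: centre of its underside.
- mass_piece: brass-coloured balance weight with a knob, 25x25x37 mm, loose, not part of the job. Origin: centre of its underside.
Things that resemble listed ones, but are neither listed nor needed, are in the scene too. Leave any blue or yellow look-alike of the card_b alone.

How it is judged:
By the outcome, as a careful person would: the job done as asked, in the order asked, and still so for the second after the job is handed in, with the robot touching nothing.
It also fails if it takes over 61 s, if anything falls off the work surface, if the arm or the gripper's body presses on something with over 40 N, if the wrist force passes 120 N, or if a joint passes its speed limit or range.

## Robot

A 6-joint arm with a two-finger parallel gripper is mounted at the origin on a cart in front of the work surface, level with it; the furniture and walls round the work are solid. World frame = base frame: x ahead of the robot, y to its left, z up, the work surface at z = 0. Lengths are in mm, angles in rad, forces in N, time in s.
With the tool pointing down it reaches from about 350 to 875 mm from the base axis. Payload 4.2 kg.
Tool frame: the origin (TCP) lies at the very end of the fingers, on their centre line; the grasp point (between the pads) lies 19 mm behind it; z points along the fingers, y is the line along which they close (so a half turn about z gives the same grasp; the last joint's range is limited). The gripper opens to 85 mm and grips with 20 to 120 N. Pads are 22 mm wide; open, the fingers measure 114 mm over their backs; the gripper's body (76 mm by 85 mm) begins 54 mm behind the grasp point. The pads swing forward as they close: fully open they stand 13 mm farther back than shut.
Start: joints at [1.549, 0.385, 0.008, 0, -1.194, -0.259], TCP at [173.171, 600.509, 231.312] pointing down, gripper open.
Joint ranges: [-3.14, 3.14], [-1.21, 2.06], [-1.07, 1.41], [-3.16, 2.05], [-2.99, -0.16], [-3.1, 3.1]. Speed limits (rad/s): [2.79, 2.79, 3.14, 3.14, 3.14, 3.14].

## Interface

Orientations are given as a unit quaternion [x, y, z, w].
In Python, from bench import arm, optics gives the robot as it stands. The module is installed in compiled form; this text tells all that it offers.
- The arm moves only by the tool step_arm, never from a script. Its argument "motion" is a list of rows, each an object with "dr": the turn, a rotation vector about the tool's x, y, z in units of 8 degrees (1.0 is 8 degrees), a list of three; "slide": the shift along the tool's x, y, z in mm, a list of three; "jaw": the finger opening in mm, from 0 to 85.4. A call has exactly 8 rows; each row is the pose to reach, as a shift and turn from the pose commanded when the call began, along the tool's axes at that moment; what a row does not reach only later rows make up. A row lasts 1/8 s, in which the tool goes at most 62.5 mm and 10.7 degrees, less where a joint would pass 70% of its speed; a pose out of reach is approached as far as the arm can. A call with a gripper value outside its range is refused whole. The fingers move at their own pace and stop on an object; the grip force is fixed at half the most. Time passes only in rows, so rows that repeat a pose let the fingers close, or fill a call up. It gives the time, the measured TCP pose, the force, the opening and the grip force at its end, in the units of the state.
- arm.read_state(): the state, without advancing time (a new reading comes with each control period).
- optics.get_image(name): name is "scene" or "top"; returns the picture (384x512x3 uint8, blue, green, red); there is no depth.
- optics.camera_info(name): a dict with "camera_matrix" (3x3 intrinsics, pixels), "view" (4x4, takes a point from world to camera coordinates). Camera axes: x right, y up, looking along -z (the intrinsics and any distortion apply to the point x, -y, -z); pixel columns grow to the right and rows downward; lengths in mm; the calibration is good to about 2 mm. A picture is of the moment at which its call begins. camera_info takes no time and is no camera call.
- arm.job_done(): hands the job in; it is judged then, once.
The state is a dict: "clock": time; "joints": joint angles; "joint_vel": joint speeds; "joint_efforts": joint torques, N m; "position": TCP position; "ee_rot": TCP orientation; "contact_force": force on the tool from outside, world axes, zero at the start; "wrist_torque": the same for the moment, N m; "gripper_width": finger opening in mm; "grasp_force": force on a finger pad.
Only numpy, scipy, OpenCV 4.12 (cv2) and the standard library are available. Lean on these libraries where they do the work, as an engineer would, in place of code of your own. Each camera call takes 0.05 s, during which the arm holds its last target. There are 200 camera calls.

## Working session

There is one attempt and no reset: what is moved stays moved. The work goes in short steps, Python scripts to look and compute and a tool call to move; the robot and the scene stay as the last step left them, time stands still between calls to the robot, and variables do not carry over. Pictures are saved under pics/ and viewed, at most 10 in all, crops included, and the job is handed in when it is done.

Besides the shell and the picture viewer there is one more tool, called after "Call:" by a JSON object that holds its "op" and its "data", one argument or row to a line. step_arm: Moves the arm, as the interface text tells. Its arguments: {"type":"object","properties":{"motion":{"type":"array","items":{"type":"object","properties":{"dr":{"type":"array","items":{"type":"number"}},"slide":{"type":"array","items":{"type":"number"}},"jaw":{"type":"number"}}}}},"required":["motion"]}

```bash
mkdir -p pics
cat > h.py <<'E'
import numpy as np, cv2
from bench import arm, optics
def grab(n,f=None):
    im=np.array(optics.get_image(n))
    if f: cv2.imwrite('pics/'+f,im)
    return im
def ray(n,uv):
    c=optics.camera_info(n);K=np.array(c['camera_matrix']);V=np.array(c['view'])
    d=np.linalg.inv(K)@[uv[0],uv[1],1]; d=np.array([d[0],-d[1],-d[2]])
    R=V[:3,:3];o=-R.T@V[:3,3];return o,R.T@d
def onz(n,uv,z):
    o,d=ray(n,uv);return o+d*(z-o[2])/d[2]
def proj(n,p):
    c=optics.camera_info(n);K=np.array(c['camera_matrix']);V=np.array(c['view'])
    q=V[:3,:3]@np.array(p)+V[:3,3];q=K@[q[0],-q[1],-q[2]];return q[:2]/q[2]
E
python3 - <<'E'
from h import *
a=grab('scene','s0.png');b=grab('top','t0.png')
for n in('scene','top'):
    c=optics.camera_info(n);print(c.keys(),np.round(c['camera_matrix'],1).tolist(),np.round(ray(n,(256,192)),2).tolist())
s=arm.read_state();print(s)
cv2.imwrite('pics/st0.png',cv2.resize(b,(800,600),interpolation=cv2.INTER_CUBIC))
E
```

```text
dict_keys(['camera_matrix', 'view']) [[489.4, 0.0, 247.0], [0.0, 489.4, 194.4], [0.0, 0.0, 1.0]] [[-170.1, -35.05, 1245.18], [0.55, 0.03, -0.84]]
dict_keys(['camera_matrix', 'view']) [[480.5, 0.0, 247.9], [0.0, 480.5, 187.4], [0.0, 0.0, 1.0]] [[478.82, 29.87, 1366.09], [0.08, -0.01, -1.0]]
{'clock': 0.1, 'joints': array([ 1.54858614e+00,  3.85495343e-01,  6.74729598e-03, -4.28490731e-04,
       -1.19400826e+00, -2.58608999e-01]), 'joint_vel': array([ 1.44553510e-05, -2.04037116e-03,  3.72839498e-03,  1.11163142e-03,
       -1.87879154e-03,  1.55701719e-04]), 'joint_efforts': array([-7.46038972e-05, -3.93318522e+01,  1.88930511e+01,  4.19785470e+00,
       -2.54873463e-03,  2.74258397e-06]), 'position': array([173.04940074, 600.0150221 , 230.31652884]), 'ee_rot': array([ 9.90147200e-01, -1.40026863e-01, -8.21844914e-05,  9.96638012e-04]), 'contact_force': array([ 0.09759974, -0.08276683, -0.39590557]), 'wrist_torque': array([ 0.01623759, -0.02880309, -0.01805793]), 'grasp_force': 0.0, 'gripper_width': 85.37377682937061}
```

View pics/st0.png

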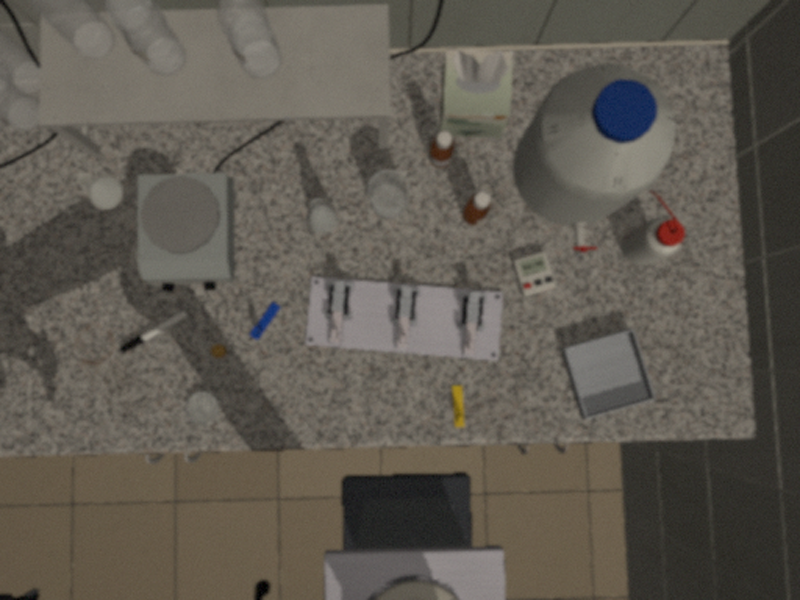

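View pics/s0.png

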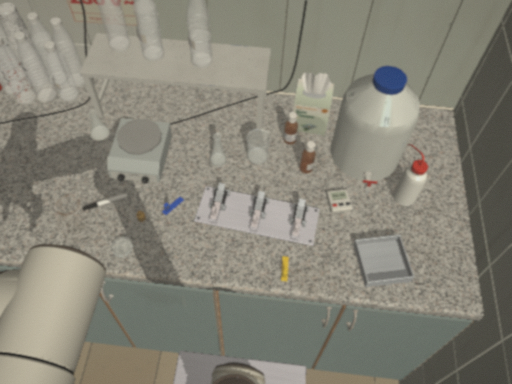

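The top view (800x600) shows the rail at about (405,318), with three clips and white cards at (340,310), (403,315) and (472,320). The tray is at (607,374). The look-alikes are blue at (265,320) and yellow at (458,406), and both stay untouched. The card candidates are therefore only the three white ones on the rail. Next I'll measure the rail and tray and take a close crop.

Run:
```python
from h import *
b=cv2.imread('pics/t0.png');
x0,y0,x1,y1=180,165,430,280
c=b[y0:y1,x0:x1]
cv2.imwrite('pics/c0.png',cv2.convertScaleAbs(cv2.resize(c,None,fx=3.2,fy=3.2,interpolation=cv2.INTER_CUBIC),alpha=1.6))
f=cv2.GaussianBlur(b,(3,3),0).astype(int)
# rail lilac tint: blue-green excess
t=(f[...,0]-f[...,1]);print('rail px',f[220,230],'tray',f[235,385],'granite',f[250,240])
m=((f[...,0]-f[...,1]>2)&(f.sum(2)>330)).astype(np.uint8);m[:, :185]=0;m[:,335:]=0;m[:170]=0;m[235:]=0
m=cv2.morphologyEx(m,cv2.MORPH_CLOSE,np.ones((9,9)));m=cv2.morphologyEx(m,cv2.MORPH_OPEN,np.ones((5,5)))
k=max(cv2.findContours(m,0,1)[0],key=cv2.contourArea)
r=cv2.minAreaRect(k);print(r)
P=np.array([onz('top',p,8)[:2] for p in cv2.boxPoints(r)]);print(P.round(1),P.mean(0),[np.linalg.norm(P[i]-P[i-1]) for i in range(4)])
for uv in [(566,347),(632,332),(653,400),(585,417)]: print('tray',onz('top',(uv[0]*.64,uv[1]*.64),32).round(0))
```

```text
rail px [136 136 143] tray [115 118 119] granite [ 89  99 105]Traceback (most recent call last):
  File "<stdin>", line 11, in <module>
ValueError: max() iterable argument is empty
```

View pics/c0.png

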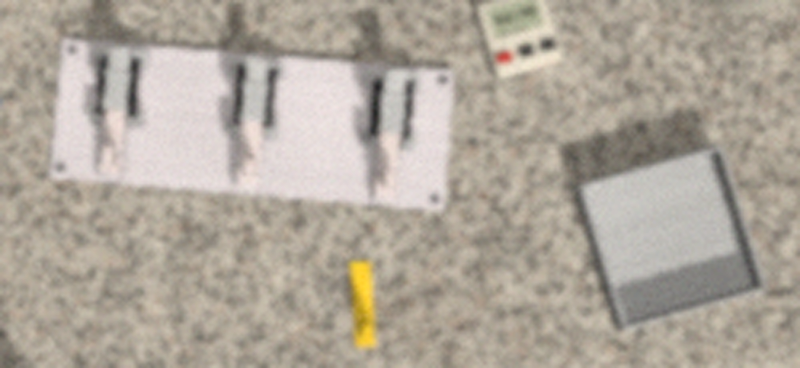

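The close crop shows three clips with pinkish-white cards and tabs at about (110,150), (245,155) and (385,170). The plate corners are near (63,38), (455,67), (441,211) and (51,179), and the tray is at (670,240).

```bash
cat >> h.py <<'E'
def rail(n,b,roi):
    f=cv2.GaussianBlur(b,(5,5),0).astype(int)
    m=((f[...,0]-f[...,1]>-4)&(f.sum(2)>300)).astype(np.uint8);q=np.zeros_like(m);x0,y0,x1,y1=roi;q[y0:y1,x0:x1]=1;m*=q
    m=cv2.morphologyEx(m,cv2.MORPH_OPEN,np.ones((3,3)));m=cv2.morphologyEx(m,cv2.MORPH_CLOSE,np.ones((15,15)))
    k=max(cv2.findContours(m,0,1)[0],key=cv2.contourArea)
    # world-plane rectangle
    W=np.array([onz(n,p[0],8)[:2] for p in cv2.convexHull(k)],np.float32)
    return cv2.minAreaRect(W)
E
python3 - <<'E'
from h import *
for n,fn,roi in(('top','t0.png',(185,165,335,240)),('scene','s0.png',(188,180,325,252))):
    r=rail(n,cv2.imread('pics/'+fn),roi);print(n,r,cv2.boxPoints(r).round(1).tolist())
S=3.2
for uv in [(63,38),(455,67),(441,211),(51,179)]: print('rail',onz('top',(uv[0]/S+180,uv[1]/S+165),8).round(1))
T=np.array([onz('top',(u/S+180,v/S+165),32) for u,v in [(581,185),(717,151),(761,287),(622,327)]]);print(T.round(0),T.mean(0))
E
```

```text
top ((561.9479370117188, 4.9296722412109375), (349.2113342285156, 124.60076141357422), 83.94779968261719) [[481.6000061035156, -162.10000610351562], [605.5, -175.3000030517578], [642.2999877929688, 172.0], [518.4000244140625, 185.10000610351562]]Traceback (most recent call last):
  File "<stdin>", line 3, in <module>
  File "h.py", line 20, in rail
    k=max(cv2.findContours(m,0,1)[0],key=cv2.contourArea)
ValueError: max() iterable argument is empty
```

```bash
cat >> h.py <<'E'
from scipy.spatial.transform import Rotation as Ro
ang=np.deg2rad(-6.05);X=np.array([np.cos(ang),np.sin(ang),0]);Y=np.array([-X[1],X[0],0]);O=np.array([584.3,2.55,0])
def rp(x,y,z): return O+x*X+y*Y+[0,0,z]
def tgt(p,yaw=-6.05):  # shift and turn from measured pose to tool-down target (tool x at yaw deg)
    s=arm.read_state();R=Ro.from_quat(s['ee_rot']);G=Ro.from_euler('z',yaw,degrees=True)*Ro.from_quat([1,0,0,0])
    d=R.inv().apply(np.array(p)-s['position']);r=(R.inv()*G).as_rotvec(degrees=True)/8
    print('t',round(s['clock'],2),'slide',d.round(1),'dr',r.round(3),'pos',s['position'].round(1),'F',s['contact_force'].round(2),'w',round(s['gripper_width'],1))
E
python3 - <<'E'
from h import *
for y in(120,0,-120): print(rp(-62,y,0).round(1))
tgt(rp(-62,120,100))
E
```

```text
[535.3 128.4   0. ]
[522.6   9.1   0. ]
[ 510.  -110.2    0. ]
t 0.1 slide [478.8 352.4 131.1] dr [ 0.014  0.    -1.256] pos [173.  600.  230.3] F [ 0.1  -0.08 -0.4 ] w 85.4
```

Call:
{"op": "step_arm", "data": {
  "motion": [
    {"slide":[60,44,0],"dr":[0,0,-1.256],"jaw":45},
    {"slide":[120,88,0],"dr":[0,0,-1.256],"jaw":45},
    {"slide":[180,132,20],"dr":[0,0,-1.256],"jaw":45},
    {"slide":[240,176,40],"dr":[0,0,-1.256],"jaw":45},
    {"slide":[300,220,60],"dr":[0,0,-1.256],"jaw":45},
    {"slide":[360,265,80],"dr":[0,0,-1.256],"jaw":45},
    {"slide":[420,309,100],"dr":[0,0,-1.256],"jaw":45},
    {"slide":[479,352,130],"dr":[0,0,-1.256],"jaw":45}
  ]
}}

```text
clock: 1.1
position: [471.6, 212.6, 136.2]
ee_rot: [0.999, -0.053, 0.0, -0.0]
contact_force: [0.1, 1.4, 0.9]
gripper_width: 44.9
grasp_force: 0.0
```

Run:
```python
from h import *
tgt(rp(-62,120,100))
```

```text
t 1.1 slide [72.1 77.  36.2] dr [-0.004 -0.004  0.004] pos [471.6 212.6 136.2] F [0.08 1.36 0.94] w 44.9
```

Call:
{"op": "step_arm", "data": {
  "motion": [
    {"slide":[50,55,20],"jaw":45},
    {"slide":[50,55,20],"jaw":45},
    {"slide":[50,55,20],"jaw":45},
    {"slide":[50,55,20],"jaw":45},
    {"slide":[50,55,20],"jaw":45},
    {"slide":[50,55,20],"jaw":45},
    {"slide":[50,55,20],"jaw":45},
    {"slide":[50,55,20],"jaw":45}
  ]
}}

```text
$.motion[0]: bad value
```

Run:
```python
from h import *
tgt(rp(-62,120,34)); b=grab('top','t1.png');a=grab('scene','s1.png')
```

```text
t 1.1 slide [ 72.1  77.1 102.2] dr [-0.004 -0.004  0.004] pos [471.6 212.6 136.2] F [0.08 1.36 0.94] w 44.9
```

Each row needs `dr`.

Call:
{"op": "step_arm", "data": {
  "motion": [
    {"slide":[50,55,20],"dr":[0,0,0],"jaw":45},
    {"slide":[50,55,20],"dr":[0,0,0],"jaw":45},
    {"slide":[50,55,20],"dr":[0,0,0],"jaw":45},
    {"slide":[50,55,20],"dr":[0,0,0],"jaw":45},
    {"slide":[50,55,20],"dr":[0,0,0],"jaw":45},
    {"slide":[50,55,20],"dr":[0,0,0],"jaw":45},
    {"slide":[50,55,20],"dr":[0,0,0],"jaw":45},
    {"slide":[50,55,20],"dr":[0,0,0],"jaw":45}
  ]
}}

```text
clock: 2.2
position: [514.5, 154.4, 116.6]
ee_rot: [0.999, -0.053, 0.0, -0.0]
contact_force: [-0.9, 1.0, 0.3]
gripper_width: 45.4
grasp_force: 0.0
```

Run:
```python
from h import *
tgt(rp(-62,120,34)); a=grab('scene','s2.png')
p=rp(-62,120,60);u,v=proj('scene',p).astype(int);print(u,v)
cv2.imwrite('pics/c2.png',cv2.resize(a[v-50:v+50,u-30:u+110],(784,560),interpolation=cv2.INTER_CUBIC))
for y in(120,0,-120):print(proj('scene',rp(-69,y,60))-[u-30,v-50])
```

```text
t 2.2 slide [23.4 23.6 82.6] dr [-0.001 -0.001  0.003] pos [514.5 154.4 116.6] F [-0.95  1.04  0.27] w 45.4
213 208
[29.56487177 52.44254773]
[71.1051334  60.80818592]
[113.44913755  69.33568681]
```

View pics/c2.png

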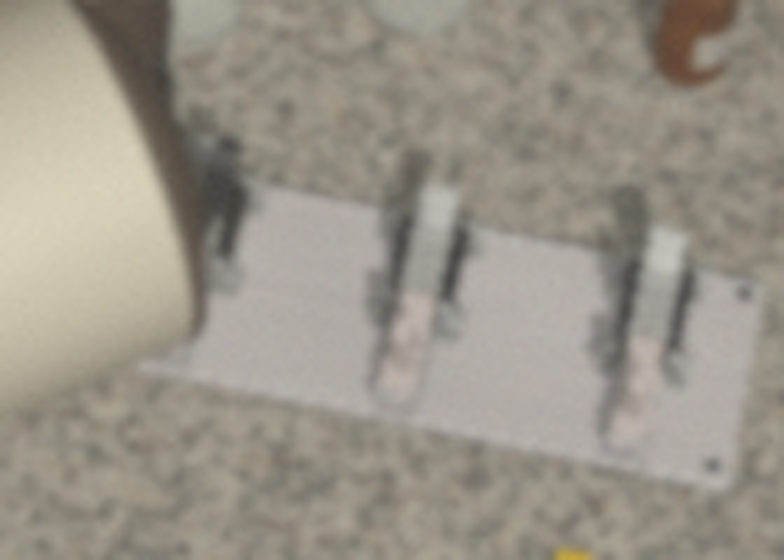

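The middle tab is near (400,345) and the right tab near (632,395) in the crop, which agrees with the predicted positions. Descending on the left tab.

Call:
{"op": "step_arm", "data": {
  "motion": [
    {"slide":[23.5,23.5,0],"dr":[0,0,0],"jaw":45},
    {"slide":[23.5,23.5,15],"dr":[0,0,0],"jaw":45},
    {"slide":[23.5,23.5,40],"dr":[0,0,0],"jaw":45},
    {"slide":[23.5,23.5,65],"dr":[0,0,0],"jaw":45},
    {"slide":[23.5,23.5,79],"dr":[0,0,0],"jaw":45},
    {"slide":[23.5,23.5,79],"dr":[0,0,0],"jaw":45},
    {"slide":[23.5,23.5,79],"dr":[0,0,0],"jaw":45},
    {"slide":[23.5,23.5,79],"dr":[0,0,0],"jaw":45}
  ]
}}

```text
clock: 3.25
position: [536.0, 128.7, 38.5]
ee_rot: [0.999, -0.053, 0.001, -0.001]
contact_force: [-0.1, -0.2, -0.1]
gripper_width: 45.0
grasp_force: 0.0
```

Run:
```python
from h import *
tgt(rp(-62,120,36))
```

```text
t 3.25 slide [-0.7  0.4  2.5] dr [-0.008 -0.012  0.002] pos [536.  128.7  38.5] F [-0.07 -0.2  -0.14] w 45.0
```

Call:
{"op": "step_arm", "data": {
  "motion": [
    {"slide":[0,0.4,0],"dr":[0,0,0],"jaw":20},
    {"slide":[0,0.4,0],"dr":[0,0,0],"jaw":14},
    {"slide":[0,0.4,0],"dr":[0,0,0],"jaw":8},
    {"slide":[0,0.4,0],"dr":[0,0,0],"jaw":8},
    {"slide":[0,0.4,0],"dr":[0,0,0],"jaw":5},
    {"slide":[0,0.4,0],"dr":[0,0,0],"jaw":5},
    {"slide":[0,0.4,0],"dr":[0,0,0],"jaw":5},
    {"slide":[0,0.4,0],"dr":[0,0,0],"jaw":5}
  ]
}}

```text
clock: 4.25
position: [535.6, 128.1, 38.0]
ee_rot: [0.999, -0.053, 0.0, -0.0]
contact_force: [-1.4, 0.2, 5.7]
gripper_width: 8.4
grasp_force: 58.8
```

Call:
{"op": "step_arm", "data": {
  "motion": [
    {"slide":[0,0,-0.5],"dr":[0,0,0],"jaw":5},
    {"slide":[0,0,-0.5],"dr":[0,0,0],"jaw":5},
    {"slide":[-0.3,0,-0.5],"dr":[0,0,0],"jaw":5},
    {"slide":[-0.6,0,-0.5],"dr":[0,0,0],"jaw":5},
    {"slide":[-1,0,-0.5],"dr":[0,0,0],"jaw":5},
    {"slide":[-1,0,-0.5],"dr":[0,0,0],"jaw":5},
    {"slide":[-1,0,-0.5],"dr":[0,0,0],"jaw":5},
    {"slide":[-1,0,-0.5],"dr":[0,0,0],"jaw":5}
  ]
}}

```text
clock: 5.25
position: [534.4, 128.1, 38.0]
ee_rot: [0.999, -0.053, 0.0, -0.0]
contact_force: [1.9, 0.0, 1.1]
gripper_width: 8.6
grasp_force: 58.5
```

Call:
{"op": "step_arm", "data": {
  "motion": [
    {"slide":[-0.1,0,-0.1],"dr":[0,0,0],"jaw":5},
    {"slide":[-0.2,0,-0.1],"dr":[0,0,0],"jaw":5},
    {"slide":[-0.3,0,-0.1],"dr":[0,0,0],"jaw":5},
    {"slide":[-0.4,0,-0.1],"dr":[0,0,0],"jaw":5},
    {"slide":[-0.4,0,-0.1],"dr":[0,0,0],"jaw":5},
    {"slide":[-0.4,0,-0.1],"dr":[0,0,0],"jaw":5},
    {"slide":[-0.4,0,-0.1],"dr":[0,0,0],"jaw":5},
    {"slide":[-0.4,0,-0.1],"dr":[0,0,0],"jaw":5}
  ]
}}

```text
clock: 6.25
position: [534.1, 128.1, 38.1]
ee_rot: [0.999, -0.053, 0.0, -0.0]
contact_force: [3.0, -0.5, -1.7]
gripper_width: 8.4
grasp_force: 58.4
```

Call:
{"op": "step_arm", "data": {
  "motion": [
    {"slide":[-0.1,0,0.1],"dr":[0,0,0],"jaw":5},
    {"slide":[-0.2,0,0.1],"dr":[0,0,0],"jaw":5},
    {"slide":[-0.3,0,0.1],"dr":[0,0,0],"jaw":5},
    {"slide":[-0.4,0,0.1],"dr":[0,0,0],"jaw":5},
    {"slide":[-0.5,0,0.1],"dr":[0,0,0],"jaw":5},
    {"slide":[-0.6,0,0.1],"dr":[0,0,0],"jaw":5},
    {"slide":[-0.6,0,0.1],"dr":[0,0,0],"jaw":5},
    {"slide":[-0.6,0,0.1],"dr":[0,0,0],"jaw":5}
  ]
}}

```text
clock: 7.25
position: [534.0, 128.2, 38.1]
ee_rot: [0.999, -0.053, 0.001, -0.0]
contact_force: [5.5, -1.1, -3.4]
gripper_width: 8.6
grasp_force: 58.4
```

The left clip held at 5.5 N, so it is good. Releasing it and moving to the middle one.

Call:
{"op": "step_arm", "data": {
  "motion": [
    {"slide":[0.8,0,0.2],"dr":[0,0,0],"jaw":5},
    {"slide":[0.8,0,0.2],"dr":[0,0,0],"jaw":20},
    {"slide":[0.8,0,0.2],"dr":[0,0,0],"jaw":35},
    {"slide":[0.8,0,0.2],"dr":[0,0,0],"jaw":35},
    {"slide":[0.8,0,0],"dr":[0,0,0],"jaw":35},
    {"slide":[0.8,0,-15],"dr":[0,0,0],"jaw":35},
    {"slide":[0.8,0,-35],"dr":[0,0,0],"jaw":35},
    {"slide":[0.8,0,-45],"dr":[0,0,0],"jaw":35}
  ]
}}

```text
clock: 8.25
position: [535.0, 128.5, 85.0]
ee_rot: [0.999, -0.053, 0.001, -0.001]
contact_force: [0.4, -0.2, 0.7]
gripper_width: 35.1
grasp_force: 0.0
```

Run:
```python
from h import *
tgt(rp(-62,0,38))
```

```text
t 8.25 slide [1.000e-01 1.201e+02 4.680e+01] dr [-0.011 -0.018  0.003] pos [535.  128.5  85. ] F [ 0.39 -0.19  0.72] w 35.1
```

Call:
{"op": "step_arm", "data": {
  "motion": [
    {"slide":[0,50,0],"dr":[0,0,0],"jaw":35},
    {"slide":[0,100,0],"dr":[0,0,0],"jaw":35},
    {"slide":[0,120,0],"dr":[0,0,0],"jaw":35},
    {"slide":[0,120,10],"dr":[0,0,0],"jaw":35},
    {"slide":[0,120,30],"dr":[0,0,0],"jaw":35},
    {"slide":[0,120,46],"dr":[0,0,0],"jaw":35},
    {"slide":[0,120,46],"dr":[0,0,0],"jaw":35},
    {"slide":[0,120,46],"dr":[0,0,0],"jaw":35}
  ]
}}

```text
clock: 9.25
position: [522.2, 9.6, 37.3]
ee_rot: [0.999, -0.052, 0.0, -0.0]
contact_force: [-0.0, -0.1, 0.3]
gripper_width: 35.0
grasp_force: 0.0
```

Run:
```python
from h import *
tgt(rp(-62,0,38))
```

```text
t 9.25 slide [ 0.5  0.4 -0.7] dr [-0.001 -0.005  0.01 ] pos [522.2   9.6  37.3] F [-0.02 -0.07  0.3 ] w 35.0
```

Call:
{"op": "step_arm", "data": {
  "motion": [
    {"slide":[0.5,0.4,-0.7],"dr":[0,0,0],"jaw":20},
    {"slide":[0.5,0.4,-0.7],"dr":[0,0,0],"jaw":14},
    {"slide":[0.5,0.4,-0.7],"dr":[0,0,0],"jaw":8},
    {"slide":[0.5,0.4,-0.7],"dr":[0,0,0],"jaw":5},
    {"slide":[0.5,0.4,-1],"dr":[0,0,0],"jaw":5},
    {"slide":[0.5,0.4,-1],"dr":[0,0,0],"jaw":5},
    {"slide":[0.5,0.4,-1],"dr":[0,0,0],"jaw":5},
    {"slide":[0.5,0.4,-1],"dr":[0,0,0],"jaw":5}
  ]
}}

```text
clock: 10.25
position: [522.5, 8.5, 38.4]
ee_rot: [0.999, -0.053, 0.0, -0.0]
contact_force: [0.1, 1.7, 5.4]
gripper_width: 8.8
grasp_force: 58.8
```

Call:
{"op": "step_arm", "data": {
  "motion": [
    {"slide":[0,0,-0.5],"dr":[0,0,0],"jaw":5},
    {"slide":[-0.2,0,-0.5],"dr":[0,0,0],"jaw":5},
    {"slide":[-0.4,0,-0.5],"dr":[0,0,0],"jaw":5},
    {"slide":[-0.6,0,-0.5],"dr":[0,0,0],"jaw":5},
    {"slide":[-0.8,0,-0.5],"dr":[0,0,0],"jaw":5},
    {"slide":[-1.0,0,-0.5],"dr":[0,0,0],"jaw":5},
    {"slide":[-1.0,0,-0.5],"dr":[0,0,0],"jaw":5},
    {"slide":[-1.0,0,-0.5],"dr":[0,0,0],"jaw":5}
  ]
}}

```text
clock: 11.25
position: [521.0, 8.3, 38.5]
ee_rot: [0.999, -0.053, -0.0, 0.0]
contact_force: [1.8, 0.4, -0.3]
gripper_width: 8.5
grasp_force: 58.5
```

Call:
{"op": "step_arm", "data": {
  "motion": [
    {"slide":[-0.1,0,0],"dr":[0,0,0],"jaw":5},
    {"slide":[-0.3,0,0],"dr":[0,0,0],"jaw":5},
    {"slide":[-0.5,0,0],"dr":[0,0,0],"jaw":5},
    {"slide":[-0.6,0,0],"dr":[0,0,0],"jaw":5},
    {"slide":[-0.7,0,0],"dr":[0,0,0],"jaw":5},
    {"slide":[-0.8,0,0],"dr":[0,0,0],"jaw":5},
    {"slide":[-0.8,0,0],"dr":[0,0,0],"jaw":5},
    {"slide":[-0.8,0,0],"dr":[0,0,0],"jaw":5}
  ]
}}

```text
clock: 12.25
position: [520.2, 8.5, 38.5]
ee_rot: [0.999, -0.053, -0.0, 0.0]
contact_force: [2.2, 0.5, -0.4]
gripper_width: 8.6
grasp_force: 58.5
```

Call:
{"op": "step_arm", "data": {
  "motion": [
    {"slide":[-0.1,0,0],"dr":[0,0,0],"jaw":5},
    {"slide":[-0.3,0,0],"dr":[0,0,0],"jaw":5},
    {"slide":[-0.5,0,0],"dr":[0,0,0],"jaw":5},
    {"slide":[-0.6,0,0],"dr":[0,0,0],"jaw":5},
    {"slide":[-0.7,0,0],"dr":[0,0,0],"jaw":5},
    {"slide":[-0.8,0,0],"dr":[0,0,0],"jaw":5},
    {"slide":[-0.8,0,0],"dr":[0,0,0],"jaw":5},
    {"slide":[-0.8,0,0],"dr":[0,0,0],"jaw":5}
  ]
}}

```text
clock: 13.25
position: [519.4, 8.5, 38.5]
ee_rot: [0.999, -0.053, -0.0, 0.0]
contact_force: [1.5, 0.9, -1.1]
gripper_width: 8.3
grasp_force: 58.5
```

Call:
{"op": "step_arm", "data": {
  "motion": [
    {"slide":[-0.2,0,0],"dr":[0,0,0],"jaw":5},
    {"slide":[-0.4,0,0],"dr":[0,0,0],"jaw":5},
    {"slide":[-0.6,0,0],"dr":[0,0,0],"jaw":5},
    {"slide":[-0.8,0,0],"dr":[0,0,0],"jaw":5},
    {"slide":[-1.0,0,0],"dr":[0,0,0],"jaw":5},
    {"slide":[-1.2,0,0],"dr":[0,0,0],"jaw":5},
    {"slide":[-1.2,0,0],"dr":[0,0,0],"jaw":5},
    {"slide":[-1.2,0,0],"dr":[0,0,0],"jaw":5}
  ]
}}

```text
clock: 14.25
position: [518.2, 8.7, 38.5]
ee_rot: [0.999, -0.053, -0.0, 0.0]
contact_force: [1.0, 0.2, -0.8]
gripper_width: 8.5
grasp_force: 58.5
```

The middle clip's card has slid over 4 mm at 1–2 N, so this is the weak one. Pulling the card out.

Call:
{"op": "step_arm", "data": {
  "motion": [
    {"slide":[-4,0,0],"dr":[0,0,0],"jaw":5},
    {"slide":[-8,0,0],"dr":[0,0,0],"jaw":5},
    {"slide":[-13,0,0],"dr":[0,0,0],"jaw":5},
    {"slide":[-19,0,0],"dr":[0,0,0],"jaw":5},
    {"slide":[-25,0,0],"dr":[0,0,0],"jaw":5},
    {"slide":[-32,0,0],"dr":[0,0,0],"jaw":5},
    {"slide":[-40,0,0],"dr":[0,0,0],"jaw":5},
    {"slide":[-48,0,-5],"dr":[0,0,0],"jaw":5}
  ]
}}

```text
clock: 15.25
position: [469.4, 13.6, 43.3]
ee_rot: [0.999, -0.053, -0.001, 0.0]
contact_force: [-0.7, 0.5, -0.2]
gripper_width: 8.2
grasp_force: 58.5
```

Run:
```python
from h import *
S=.64
for n,uv in(('edge',(400,446)),('yel',(458,386)),('yel2',(460,427)),('edgeR',(600,440))):print(n,onz('top',(uv[0]*S,uv[1]*S),0).round(0))
print(rp(-160,50,0)); tgt(rp(-160,50,42)); grab('scene','s3.png')
a=cv2.imread('pics/s3.png');u,v=proj('scene',rp(-60,0,10)).astype(int)
cv2.imwrite('pics/c3.png',cv2.resize(a[v-60:v+60,u-80:u+80],(800,600),interpolation=cv2.INTER_CUBIC))
```

```text
edge [332.  18.   0.]
yel [436. -89.   0.]
yel2 [362. -90.   0.]
edgeR [ 333. -340.    0.]
[430.46096763  69.13492411   0.        ]
t 15.25 slide [-44.5 -51.1   1.4] dr [ 0.005  0.011 -0.   ] pos [469.4  13.6  43.3] F [-0.65  0.46 -0.19] w 8.2
```

View pics/c3.png

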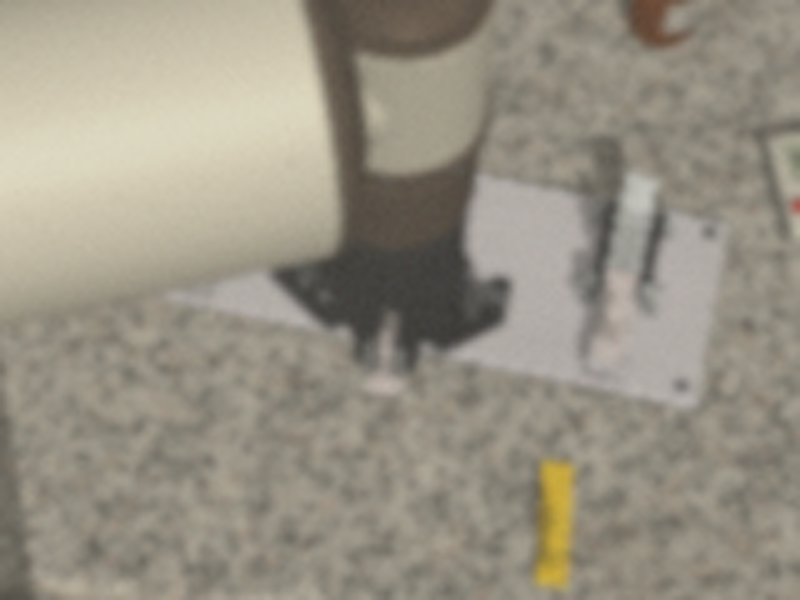

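The card is out in the gripper, with its front end at about (388,380) in the crop. Moving it over the bare worktop.

Call:
{"op": "step_arm", "data": {
  "motion": [
    {"slide":[-10,0,-15],"dr":[0,0,0],"jaw":5},
    {"slide":[-40,-20,-20],"dr":[0,0,0],"jaw":5},
    {"slide":[-45,-45,-20],"dr":[0,0,0],"jaw":5},
    {"slide":[-45,-51,-10],"dr":[0,0,0],"jaw":5},
    {"slide":[-45,-51,10],"dr":[0,0,0],"jaw":5},
    {"slide":[-45,-51,24],"dr":[0,0,0],"jaw":5},
    {"slide":[-45,-51,26],"dr":[0,0,0],"jaw":5},
    {"slide":[-45,-51,26],"dr":[0,0,0],"jaw":5}
  ]
}}

```text
clock: 16.3
position: [431.3, 69.0, 17.4]
ee_rot: [0.999, -0.053, -0.0, 0.0]
contact_force: [-0.3, -0.1, 0.1]
gripper_width: 8.5
grasp_force: 58.6
```

Call:
{"op": "step_arm", "data": {
  "motion": [
    {"slide":[0,0,1],"dr":[0,0,0],"jaw":5},
    {"slide":[0,0,2],"dr":[0,0,0],"jaw":5},
    {"slide":[0,0,2.5],"dr":[0,0,0],"jaw":5},
    {"slide":[0,0,2.8],"dr":[0,0,0],"jaw":5},
    {"slide":[0,0,3],"dr":[0,0,0],"jaw":5},
    {"slide":[0,0,3],"dr":[0,0,0],"jaw":5},
    {"slide":[0,0,3],"dr":[0,0,0],"jaw":5},
    {"slide":[0,0,3],"dr":[0,0,0],"jaw":5}
  ]
}}

```text
clock: 17.3
position: [431.2, 69.2, 14.5]
ee_rot: [0.999, -0.053, 0.0, 0.0]
contact_force: [-0.3, 0.1, -0.5]
gripper_width: 8.4
grasp_force: 58.6
```

Call:
{"op": "step_arm", "data": {
  "motion": [
    {"slide":[0,0,0.3],"dr":[0,0,0],"jaw":5},
    {"slide":[0,0,0.6],"dr":[0,0,0],"jaw":5},
    {"slide":[0,0,0.9],"dr":[0,0,0],"jaw":5},
    {"slide":[0,0,1.1],"dr":[0,0,0],"jaw":5},
    {"slide":[0,0,1.1],"dr":[0,0,0],"jaw":5},
    {"slide":[0,0,1.1],"dr":[0,0,0],"jaw":5},
    {"slide":[0,0,1.1],"dr":[0,0,0],"jaw":5},
    {"slide":[0,0,1.1],"dr":[0,0,0],"jaw":5}
  ]
}}

```text
clock: 18.3
position: [431.2, 69.2, 14.4]
ee_rot: [0.999, -0.052, 0.0, 0.0]
contact_force: [-3.7, -0.2, 10.0]
gripper_width: 8.4
grasp_force: 60.1
```

Call:
{"op": "step_arm", "data": {
  "motion": [
    {"slide":[0,0,-0.8],"dr":[0,0,0],"jaw":12},
    {"slide":[0,0,-0.8],"dr":[0,0,0],"jaw":25},
    {"slide":[0,0,-0.8],"dr":[0,0,0],"jaw":35},
    {"slide":[0,0,-2],"dr":[0,0,0],"jaw":35},
    {"slide":[0,0,-10],"dr":[0,0,0],"jaw":35},
    {"slide":[0,0,-40],"dr":[0,0,0],"jaw":55},
    {"slide":[0,0,-80],"dr":[0,0,0],"jaw":60},
    {"slide":[0,0,-100],"dr":[0,0,0],"jaw":60}
  ]
}}

```text
clock: 19.3
position: [432.0, 69.6, 116.0]
ee_rot: [0.999, -0.053, 0.002, -0.001]
contact_force: [0.5, -0.6, 0.4]
gripper_width: 59.9
grasp_force: 0.0
```

Run:
```python
from h import *
S=3.2
T=np.array([onz('top',(u/S+180,v/S+165),32) for u,v in [(581,185),(717,151),(761,287),(622,327)]]);print(T.round(0).tolist(),T.mean(0),[np.linalg.norm(T[i]-T[i-1]).round(0) for i in range(4)])
b=cv2.GaussianBlur(cv2.imread('pics/t0.png'),(3,3),0)
tgt(rp(1,0,100))
b=grab('top','t4.png');u,v=proj('top',rp(-80,-20,10)).astype(int)
cv2.imwrite('pics/c4.png',cv2.resize(b[v-60:v+60,u-80:u+80],(800,600),interpolation=cv2.INTER_CUBIC))
```

```text
[[498.0, -278.0, 32.0], [524.0, -397.0, 32.0], [407.0, -428.0, 32.0], [376.0, -307.0, 32.0]] [ 451.20814983 -352.63835515   32.        ] [np.float64(126.0), np.float64(122.0), np.float64(122.0), np.float64(125.0)]
t 19.3 slide [159.4  50.8  16.4] dr [-0.015 -0.024  0.004] pos [432.   69.6 116. ] F [ 0.46 -0.55  0.37] w 59.9
```

View pics/c4.png

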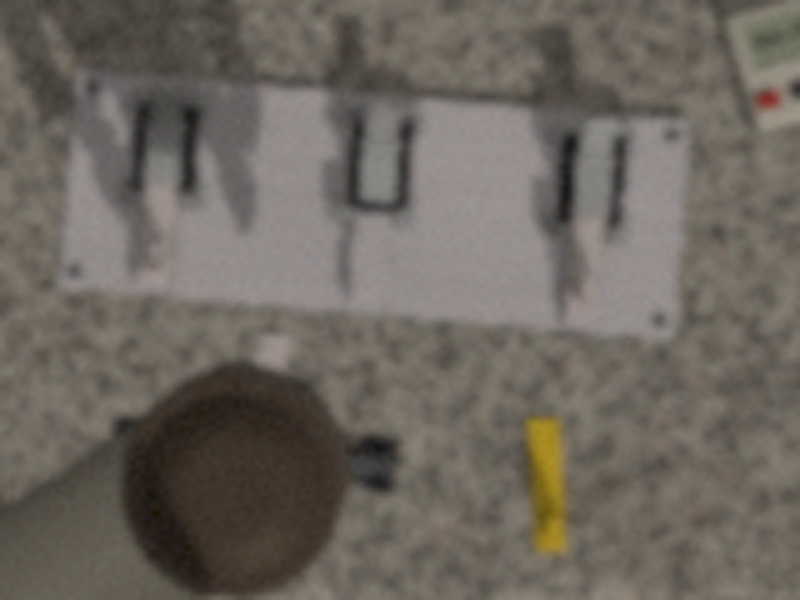

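The card lies on the worktop with its back end at about (275,350). Both outer cards are still in their clips, and the middle clip at (380,160) is empty. Going for that clip.

Call:
{"op": "step_arm", "data": {
  "motion": [
    {"slide":[50,16,0],"dr":[0,0,0],"jaw":60},
    {"slide":[100,32,0],"dr":[0,0,0],"jaw":60},
    {"slide":[145,46,0],"dr":[0,0,0],"jaw":60},
    {"slide":[159.4,50.8,0],"dr":[0,0,0],"jaw":60},
    {"slide":[159.4,50.8,10],"dr":[0,0,0],"jaw":60},
    {"slide":[159.4,50.8,40],"dr":[0,0,0],"jaw":60},
    {"slide":[159.4,50.8,46],"dr":[0,0,0],"jaw":60},
    {"slide":[159.4,50.8,46],"dr":[0,0,0],"jaw":60}
  ]
}}

```text
clock: 20.35
position: [583.4, 2.3, 67.4]
ee_rot: [0.999, -0.052, -0.001, 0.0]
contact_force: [0.6, 0.3, -0.2]
gripper_width: 60.1
grasp_force: 0.0
```

Run:
```python
from h import *
tgt(rp(1,0,15))
```

```text
t 20.35 slide [ 1.9 -0.4 52.4] dr [0.004 0.008 0.009] pos [583.4   2.3  67.4] F [ 0.62  0.26 -0.16] w 60.1
```

Call:
{"op": "step_arm", "data": {
  "motion": [
    {"slide":[1.5,0.1,15],"dr":[0,0,0],"jaw":60},
    {"slide":[1.5,0.1,35],"dr":[0,0,0],"jaw":60},
    {"slide":[1.5,0.1,48],"dr":[0,0,0],"jaw":60},
    {"slide":[1.5,0.1,51],"dr":[0,0,0],"jaw":55},
    {"slide":[1.5,0.1,51],"dr":[0,0,0],"jaw":45},
    {"slide":[1.5,0.1,51],"dr":[0,0,0],"jaw":40},
    {"slide":[1.5,0.1,51],"dr":[0,0,0],"jaw":30},
    {"slide":[1.5,0.1,51],"dr":[0,0,0],"jaw":30}
  ]
}}

```text
clock: 21.35
position: [586.5, 1.8, 17.4]
ee_rot: [0.999, -0.053, 0.001, -0.0]
contact_force: [-0.2, 0.4, 5.0]
gripper_width: 33.0
grasp_force: 61.0
```

Call:
{"op": "step_arm", "data": {
  "motion": [
    {"slide":[0,0,-1],"dr":[0,0,0],"jaw":28},
    {"slide":[0,0,-5],"dr":[0,0,0],"jaw":28},
    {"slide":[0,0,-15],"dr":[0,0,0],"jaw":28},
    {"slide":[0,0,-30],"dr":[0,0,0],"jaw":28},
    {"slide":[0,0,-55],"dr":[0,0,0],"jaw":28},
    {"slide":[0,0,-85],"dr":[0,0,0],"jaw":28},
    {"slide":[0,0,-105],"dr":[0,0,0],"jaw":28},
    {"slide":[0,0,-110],"dr":[0,0,0],"jaw":28}
  ]
}}

```text
clock: 22.35
position: [585.4, 1.7, 128.5]
ee_rot: [0.999, -0.053, 0.001, -0.0]
contact_force: [-0.2, -0.2, -2.3]
gripper_width: 33.1
grasp_force: 60.3
```

Run:
```python
from h import *
s=arm.read_state();print(s['grasp_force'])
tgt([451,-353,120],-14)
b=cv2.imread('pics/t4.png')
u,v=proj('top',[451,-353,4]).astype(int)
print(b[v-3:v+3,u-3:u+3].mean((0,1)))
```

```text
60.34354582428932
t 22.35 slide [-96.3 366.9   8.1] dr [-0.006 -0.007  0.995] pos [585.4   1.7 128.5] F [-0.19 -0.17 -2.27] w 33.1
[120.19444444 122.94444444 124.47222222]
```

Call:
{"op": "step_arm", "data": {
  "motion": [
    {"slide":[-8,30,0],"dr":[0,0,0],"jaw":28},
    {"slide":[-20,75,0],"dr":[0,0,0],"jaw":28},
    {"slide":[-34,130,0],"dr":[0,0,0],"jaw":28},
    {"slide":[-48,185,0],"dr":[0,0,0],"jaw":28},
    {"slide":[-63,240,0],"dr":[0,0,0],"jaw":28},
    {"slide":[-77,295,0],"dr":[0,0,0],"jaw":28},
    {"slide":[-89,340,0],"dr":[0,0,0],"jaw":28},
    {"slide":[-96,367,0],"dr":[0,0,0],"jaw":28}
  ]
}}

```text
clock: 23.35
position: [449.2, -354.4, 125.5]
ee_rot: [0.999, -0.054, -0.002, -0.001]
contact_force: [0.6, 0.8, -0.9]
gripper_width: 32.7
grasp_force: 60.4
```

Run:
```python
from h import *
tgt([451,-353,16])
b=grab('top','t5.png');u,v=proj('top',[451,-330,10]).astype(int)
cv2.imwrite('pics/c5.png',cv2.resize(b[v-60:v+60,u-80:u+80],(800,600),interpolation=cv2.INTER_CUBIC))
```

```text
t 23.35 slide [  2.   -1.4 109.5] dr [-0.011  0.024 -0.017] pos [ 449.2 -354.4  125.5] F [ 0.56  0.84 -0.91] w 32.7
```

View pics/c5.png

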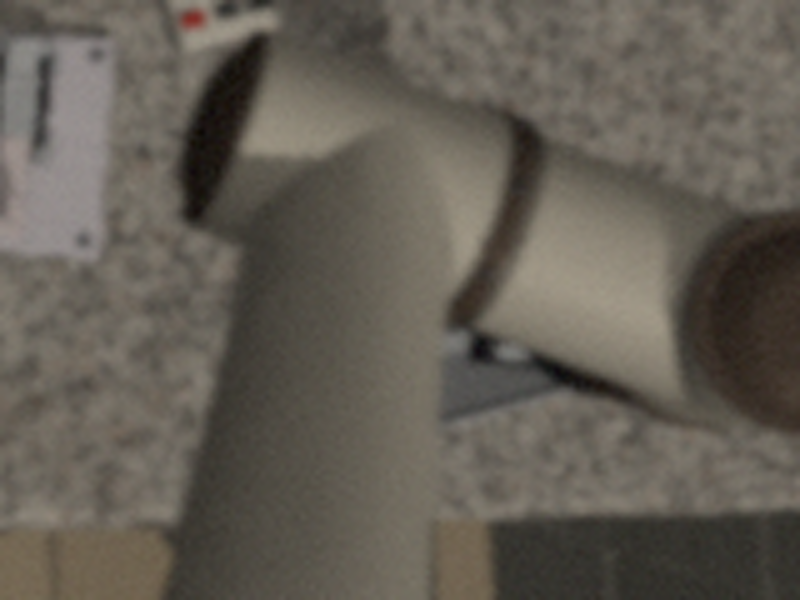

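The arm hides the tray in this view, so I'll go down by calibration and feel for contact.

Call:
{"op": "step_arm", "data": {
  "motion": [
    {"slide":[2,-1.4,10],"dr":[0,0,0],"jaw":28},
    {"slide":[2,-1.4,35],"dr":[0,0,0],"jaw":28},
    {"slide":[2,-1.4,60],"dr":[0,0,0],"jaw":28},
    {"slide":[2,-1.4,82],"dr":[0,0,0],"jaw":28},
    {"slide":[2,-1.4,97],"dr":[0,0,0],"jaw":28},
    {"slide":[2,-1.4,106],"dr":[0,0,0],"jaw":28},
    {"slide":[2,-1.4,108],"dr":[0,0,0],"jaw":28},
    {"slide":[2,-1.4,108],"dr":[0,0,0],"jaw":28}
  ]
}}

```text
clock: 24.4
position: [454.3, -352.1, 18.9]
ee_rot: [0.999, -0.053, 0.0, 0.0]
contact_force: [-0.1, -0.0, -1.0]
gripper_width: 33.1
grasp_force: 60.4
```

Expect contact near z = 13.5.

Call:
{"op": "step_arm", "data": {
  "motion": [
    {"slide":[0,0,1.5],"dr":[0,0,0],"jaw":28},
    {"slide":[0,0,3],"dr":[0,0,0],"jaw":28},
    {"slide":[0,0,4],"dr":[0,0,0],"jaw":28},
    {"slide":[0,0,4.6],"dr":[0,0,0],"jaw":28},
    {"slide":[0,0,5.2],"dr":[0,0,0],"jaw":28},
    {"slide":[0,0,5.5],"dr":[0,0,0],"jaw":28},
    {"slide":[0,0,5.5],"dr":[0,0,0],"jaw":28},
    {"slide":[0,0,5.5],"dr":[0,0,0],"jaw":28}
  ]
}}

```text
clock: 25.4
position: [453.9, -352.1, 13.4]
ee_rot: [0.999, -0.053, 0.0, 0.0]
contact_force: [-2.0, 0.9, 4.0]
gripper_width: 33.0
grasp_force: 61.1
```

Contact with the tray floor. Opening and rising.

Call:
{"op": "step_arm", "data": {
  "motion": [
    {"slide":[0,0,-0.3],"dr":[0,0,0],"jaw":36},
    {"slide":[0,0,-0.3],"dr":[0,0,0],"jaw":45},
    {"slide":[0,0,-0.5],"dr":[0,0,0],"jaw":50},
    {"slide":[0,0,-0.5],"dr":[0,0,0],"jaw":50},
    {"slide":[0,0,-10],"dr":[0,0,0],"jaw":50},
    {"slide":[0,0,-40],"dr":[0,0,0],"jaw":50},
    {"slide":[0,0,-90],"dr":[0,0,0],"jaw":50},
    {"slide":[0,0,-140],"dr":[0,0,0],"jaw":50}
  ]
}}

```text
clock: 26.4
position: [453.7, -352.0, 155.0]
ee_rot: [0.999, -0.053, 0.0, 0.0]
contact_force: [1.0, -0.3, -0.8]
gripper_width: 50.0
grasp_force: 0.0
```

Call:
{"op": "step_arm", "data": {
  "motion": [
    {"slide":[0,-10,-30],"dr":[0,0,0],"jaw":50},
    {"slide":[0,-60,-50],"dr":[0,0,0],"jaw":50},
    {"slide":[0,-110,-60],"dr":[0,0,0],"jaw":50},
    {"slide":[0,-160,-60],"dr":[0,0,0],"jaw":50},
    {"slide":[0,-220,-60],"dr":[0,0,0],"jaw":50},
    {"slide":[0,-270,-60],"dr":[0,0,0],"jaw":50},
    {"slide":[0,-320,-60],"dr":[0,0,0],"jaw":50},
    {"slide":[0,-370,-60],"dr":[0,0,0],"jaw":50}
  ]
}}

```text
clock: 27.4
position: [492.7, 17.6, 213.9]
ee_rot: [0.999, -0.053, 0.001, -0.0]
contact_force: [0.2, 0.1, -0.1]
gripper_width: 49.8
grasp_force: 0.0
```

Call:
{"op": "step_arm", "data": {
  "motion": [
    {"slide":[0,-60,0],"dr":[0,0,0],"jaw":50},
    {"slide":[0,-110,0],"dr":[0,0,0],"jaw":50},
    {"slide":[0,-160,0],"dr":[0,0,0],"jaw":50},
    {"slide":[0,-210,0],"dr":[0,0,0],"jaw":50},
    {"slide":[0,-260,0],"dr":[0,0,0],"jaw":50},
    {"slide":[0,-300,0],"dr":[0,0,0],"jaw":50},
    {"slide":[0,-300,0],"dr":[0,0,0],"jaw":50},
    {"slide":[0,-300,0],"dr":[0,0,0],"jaw":50}
  ]
}}

```text
clock: 28.4
position: [524.0, 313.8, 213.1]
ee_rot: [0.999, -0.053, -0.0, 0.0]
contact_force: [-0.1, -0.7, 0.6]
gripper_width: 49.8
grasp_force: 0.0
```

Run:
```python
from h import *
s=arm.read_state();print(s['clock'],s['position'],s['contact_force'])
a=grab('scene','s6.png');b=grab('top','t6.png')
u,v=proj('top',[470,-160,10]).astype(int)
cv2.imwrite('pics/c6.png',np.vstack([cv2.resize(b[v-65:v+65,u-140:u+140],(640,297),interpolation=cv2.INTER_CUBIC),cv2.resize(a[170:290,180:438],(640,297),interpolation=cv2.INTER_CUBIC)]))
```

```text
28.4 [524.02730614 313.81836509 213.1389213 ] [-0.05408084 -0.691073    0.62531085]
```

View pics/c6.png

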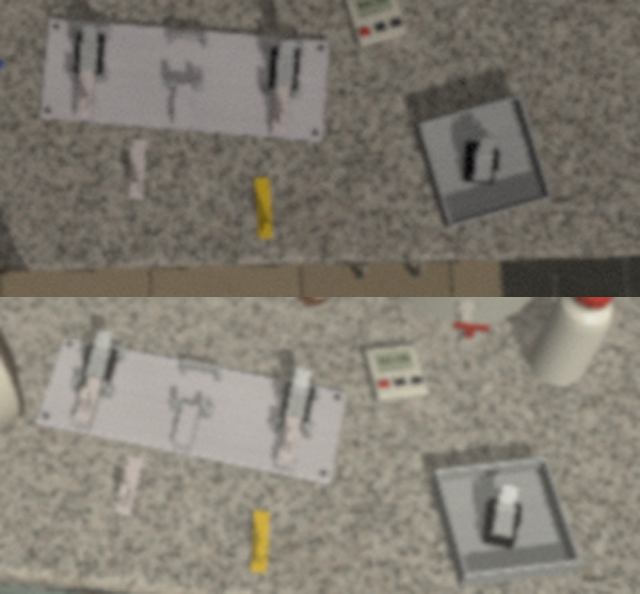

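The card lies flat at (137,170) with its tab up. The clip stands upright in the tray at (480,160). The other two clips and cards are in place, and nothing else has moved.

```bash
python3 -c "
from bench import arm
print(arm.job_done())"
```

```text
the job is handed in; nothing more can be done
None
```

The weak clip was the middle one: its card slid at about 2 N and now lies flat on the worktop, tab up, and the clip stands upright in the reject tray. The left clip held at 5.5 N and is still in its nest; I did not pull the right one. I handed the job in at about 28.5 s.

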